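Lock out a slide gate with its lock pin

ROBOT

A 6-joint arm with a two-finger parallel gripper is mounted at the origin on a cart in front of the work surface, level with it; the furniture and walls round the work are solid. World frame = base frame: x ahead of the robot, y to its left, z up, the work surface at z = 0. Lengths are in m, angles in rad, forces in N, time in s.
With the tool pointing down it reaches from about 0.4 to 0.925 m from the base axis. Payload 3.4 kg.
Tool frame: the origin (TCP) lies between the finger pads; the fingertips stand 11 mm ahead of it and the grasp point (between the pads) lies 8 mm behind it; z points along the fingers, y is the line along which they close (so a half turn about z gives the same grasp; the last joint's range is limited). The gripper opens to 85 mm and grips with 20 to 120 N. Pads are 22 mm wide; open, the fingers measure 114 mm over their backs; the gripper's body (76 mm by 85 mm) begins 54 mm behind the grasp point. The pads swing forward as they close: fully open they stand 13 mm farther back than shut.
Start: joints at [-1.198, 0.307, 1.506, -0, 1.328, -0.073], TCP at [0.248, -0.519, 0.242] pointing down, gripper open.
Joint ranges: [-3.12, 3.12], [-1.05, 2.28], [0.14, 2.33], [-1.42, 4.57], [0.1, 2.73], [-2.68, 2.68]. Speed limits (rad/s): [2.57, 2.57, 3.14, 3.14, 3.14, 3.14].

INTERFACE

Orientations are given as a unit quaternion [w, x, y, z].
In Python, from station import arm, cams, models gives the robot as it stands.
- The arm moves only by the tool step_arm, never from a script. Its argument "moves" is a list of rows, each an object with "claw": the opening, from 0 (shut) to 1 (fully open); "dp": the shift along the tool's x, y, z as a fraction of full scale, a list of three; "twist": the turn about the tool's z as a fraction of full scale. A call has 1 to 8 rows; each row shifts and turns the commanded pose from where the row before left it, along the tool's axes as they then stand; what a row does not reach is not made up. Full scale, the value 1, is 0.03 m for a shift and 0.12 rad for a turn. A row lasts 1/8 s, in which the tool goes at most 62.5 mm and 10.7 degrees, less where a joint would pass 70% of its speed; a pose out of reach is approached as far as the arm can. A call with a number of a shift or a turn outside -1 to 1 is refused whole. A call with a gripper value outside its range is refused whole. The fingers move at their own pace and stop on an object; "squeeze" is the grip in N (left out, the last holds). Time passes only in rows, so rows that do not move let the fingers close. It gives the time, the measured TCP pose, the force, the opening and the grip force at its end, in the units of the state.
- arm.get_obs(): the state, without advancing time (a new reading comes with each control period).
- cams.camera(name): name is "side" or "top"; returns a dict with "pixels" (384x512x3 uint8, red, green, blue), "intrinsics" (3x3 intrinsics, pixels), "rvec" (rotation vector, rad) and "tvec" (3), from world to camera coordinates, as OpenCV has them. Camera axes: x right, y down, z forward; pixel columns grow to the right and rows downward; lengths in m; the calibration is good to about 2 mm. A picture is of the moment at which its call begins. There is no depth.
- arm.close_job(): hands the job in; it is judged then, once.
Trained networks look in a picture, given as the dict that the camera call returned (one of the last four; its "shot" number tells which), for a name from the list of things; names that differ only in an ending like _2 or _b are one class to them, and where a whole thing is asked for, a point or a joint stands for the part that bears it (a point fixed in the world has none). Each returns a list of dicts, best first, with "confidence" (0 to 1); they miss things now and then, are a little off and sometimes report something else, mostly with a low value. They report only what shows in the picture. A call takes as long as a camera call. They do not tell look-alikes from the thing itself.
- models.boxes_of(picture, query): "at" ([x, y, z] in m, in world coordinates, good to about 4 mm: the middle of the surface that is visible of it).
- models.mark_of(picture, query): "at" ([x, y, z] in m, in world coordinates, good to about 4 mm: a listed point, or the origin of a listed thing).
The state is a dict: "t": time; "q": joint angles; "joint_velocities": joint speeds; "joint_efforts": joint torques, N m; "eef_pos": TCP position; "eef_rot": TCP orientation; "wrist_force": force on the tool from outside, world axes, zero at the start; "wrist_torque": the same for the moment, N m; "grip_width": opening from 0.0 (shut) to 1.0 (fully open); "gripper_force": force on a finger pad.
Only numpy, scipy, OpenCV 4.12 (cv2) and the standard library are available. Lean on these libraries where they do the work, as an engineer would, in place of code of your own. Each camera call takes 0.05 s, during which the arm holds its last target. There are 200 camera calls.

TASK

Lock out the motor-driven slide gate on the bench. Take the longer of the two lock pins from the holder, set its tip in the slot of the gate's cover and slide it along the blade in there until it drops into the blade's hidden socket; then use the pin to draw the blade all the way to its stop at the motor end, let the pin go fully home into the body there and leave it standing. Leave the short pin in its holder and the things around alone.

Things in the scene. Friction and masses are not known exactly. Their poses are not given: they have to be found in the camera images.
- lock_pin: The longer lock pin, 108 mm, 0.1 kg, loose, upright in either hole of the holder. Origin at its tip (6 mm above the table at the start), z up along it. Round steel shank 10 mm across, z = 0 to 58 mm, the lowest 4 mm tapering to 6 mm at the tip; collar 21 mm across to z = 62 mm; round black grip 25 mm across, z = 62 to 108 mm.
- short_pin: The shorter pin, 82 mm: same grip, but a shank of only 32 mm, so it stands 26 mm lower; too short to go home in the gate. Loose, upright in the holder's other hole, 66 mm from the long pin. Origin at its tip, z up. It stays where it is.
- pin_holder: Fixed grey block on a steel foot plate, 64 x 136 mm, 34 mm high, with two brass-rimmed upright holes 12.5 mm wide and 28 mm deep, 33 mm either side of its middle along its y axis. Origin at the centre of its underside, z up.
- damper: The slide gate, fixed on the table: aluminium housing 76 mm wide (114 mm over its feet), 270 mm long, 44 mm high to the top of its grey slotted cover (end blocks 46 mm). Origin at the centre of its underside, z up, y along its length: square dark motor at the +y end; round hose spigot 41 mm across, top 63 mm above the table, on the cover at y = -80 mm.
- damper_slot (a point): Middle of the slot in the cover, at the height of the cover's top (z = 44 mm). The slot is 13 mm wide and reaches 40 mm either way along the gate's y. Its floor, 13 mm down, is the blade: a dark steel plate that always fills the whole slot and slides under it along y with about 5 N of friction. Axes as damper.
- damper_far (a point): Point on the slot's centre line, at the height of the cover's top, near the spigot end of the slot, 63 mm from the lock station. The blade has one round through socket, 12.6 mm wide, on the slot's centre line, at the start at an unknown place 25 to 58 mm from the lock station, towards the spigot. A pin in the socket drops 9 mm, to 22 mm below the cover's top, and stands on the body.
- damper_lock (a point): Lock station, on the slot's centre line at the height of the cover's top, 30 mm from the slot's middle towards the motor, between two small steel wear plates. Below it is a round bore in the body, 12 mm wide. Only with the blade drawn to its stop at the motor end does the socket lie over the bore; the pin then drops 16 mm more, to 38 mm below the cover's top: fully home. Axes as damper.
- driver_slim: Bystander: screwdriver with a blue handle, 157 mm, lying behind the gate. Origin at the centre of its underside.
- hex_key: Bystander: steel hex key, 92 mm, lying behind the gate. Origin at the centre of its underside.
There are look-alikes about, which are no part of the job. Leave any pink look-alike of the lock_pin alone.

How it is judged:
By the outcome, as a careful person would: the job done as asked, in the order asked, and still so for the second after the job is handed in, with the robot touching nothing.
It also fails if it takes over 43 s, if anything falls off the work surface, if the arm or the gripper's body presses on something with over 40 N, if the wrist force passes 120 N, or if a joint passes its speed limit or range.

## Working session

There is one attempt and no reset: what is moved stays moved. The work goes in short steps, Python scripts to look and compute and a tool call to move; the robot and the scene stay as the last step left them, time stands still between calls to the robot, and variables do not carry over. Pictures are saved under pics/ and viewed, at most 10 in all, crops included, and the job is handed in when it is done.

Besides the shell and the picture viewer there is one more tool, called after ">>>" as a command line: name --argument value ..., lists and objects as JSON in quotes. step_arm: Moves the arm, as the interface text tells. Shift numbers are shares of 0.03 m and turn numbers shares of 0.12 rad, none past 1 either way. Its arguments: {"type":"object","properties":{"moves":{"type":"array","items":{"type":"object","properties":{"claw":{"type":"number"},"dp":{"type":"array","items":{"type":"number"}},"twist":{"type":"number"}}}},"squeeze":{"type":"number"}},"required":["moves"]}

```bash
ls; mkdir -p pics; cat > h.py <<'E'
import numpy as np, cv2
from station import arm, cams, models
def P(c):
    R=cv2.Rodrigues(np.array(c["rvec"],float))[0]; return np.array(c["intrinsics"],float),R,np.array(c["tvec"],float).ravel()
def proj(c,p):
    K,R,t=P(c); q=K@(R@np.array(p)+t); return q[:2]/q[2]
def onz(c,uv,z):
    K,R,t=P(c); d=R.T@np.linalg.inv(K)@np.array([uv[0],uv[1],1.]); o=-R.T@t; return o+d*(z-o[2])/d[2]
def tri(ca,a,cb,b):
    A=[];B=[]
    for c,uv in((ca,a),(cb,b)):
        K,R,t=P(c); d=R.T@np.linalg.inv(K)@np.array([uv[0],uv[1],1.]); d/=np.linalg.norm(d); M=np.eye(3)-np.outer(d,d); A.append(M);B.append(M@(-R.T@t))
    return np.linalg.solve(sum(A),sum(B))
def save(c,n,box=None,s=1):
    im=np.array(c["pixels"])[:,:,::-1]
    if box: im=im[box[1]:box[3],box[0]:box[2]]
    cv2.imwrite("pics/"+n,cv2.resize(im,None,fx=s,fy=s,interpolation=cv2.INTER_CUBIC))
E
python3 - <<'E'
from h import *
np.set_printoptions(precision=4,suppress=True)
T=cams.camera("top");S=cams.camera("side")
im=[cv2.resize(np.array(c["pixels"])[:,:,::-1],(512,384)) for c in(T,S)]
save(T,"top0.png",s=1.5);save(S,"side0.png",s=1.5)
for n in["lock_pin","short_pin","pin_holder","damper","damper_slot","damper_far","damper_lock"]:
    for k,c in(("T",T),("S",S)):
        print(n,k,[(np.round(d["at"],4).tolist(),round(d["confidence"],2),proj(c,d["at"]).round()) for d in models.mark_of(c,n)[:3]])
o=arm.get_obs();print(o)
E
```

```text
pics
lock_pin T [([0.4174, 0.2013, 0.0112], 0.69, array([245., 271.])), ([0.434, 0.1144, 0.002], 0.41, array([285., 264.]))]
lock_pin S [([0.434, 0.1144, 0.0004], 0.68, array([355., 231.]))]
short_pin T [([0.4107, 0.2651, 0.0094], 0.51, array([216., 274.]))]
short_pin S []
pin_holder T [([0.4178, 0.2332, 0.0008], 0.77, array([231., 271.]))]
pin_holder S [([0.4189, 0.2322, 0.0004], 0.78, array([334., 259.])), ([0.6299, 0.1791, 0.0448], 0.18, array([253., 198.]))]
damper T [([0.621, 0.2109, 0.0007], 0.98, array([242., 181.])), ([0.7211, 0.268, -0.0022], 0.22, array([218., 139.]))]
damper S [([0.621, 0.2131, -0.0042], 0.64, array([246., 227.]))]
damper_slot T [([0.6266, 0.2072, 0.0439], 0.92, array([243., 175.]))]
damper_slot S [([0.6254, 0.2138, 0.0426], 0.77, array([244., 205.]))]
damper_far T [([0.6298, 0.1791, 0.0417], 0.68, array([256., 174.]))]
damper_far S [([0.6291, 0.1837, 0.0396], 0.64, array([252., 201.]))]
damper_lock T [([0.6215, 0.2411, 0.0478], 0.83, array([227., 177.])), ([0.7202, 0.2688, -0.0008], 0.25, array([218., 140.]))]
damper_lock S [([0.6174, 0.2394, 0.0433], 0.63, array([239., 210.]))]
{'t': 0.8, 'q': array([-1.1985,  0.3068,  1.5063,  0.    ,  1.3284, -0.0735]), 'joint_velocities': array([ 0.0016,  0.001 ,  0.0006,  0.0015, -0.0009, -0.0016]), 'joint_efforts': array([  0.0009, -45.7388, -25.2326,  -0.0003,   0.0006,   0.    ]), 'eef_pos': array([ 0.2479, -0.5188,  0.2424]), 'eef_rot': array([0.    , 0.9753, 0.2211, 0.    ]), 'wrist_force': array([0.1699, 0.3289, 0.3758]), 'wrist_torque': array([ 0.0169, -0.0379, -0.036 ]), 'gripper_force': 0.0, 'grip_width': 1.001000921762974}
```

View pics/top0.png

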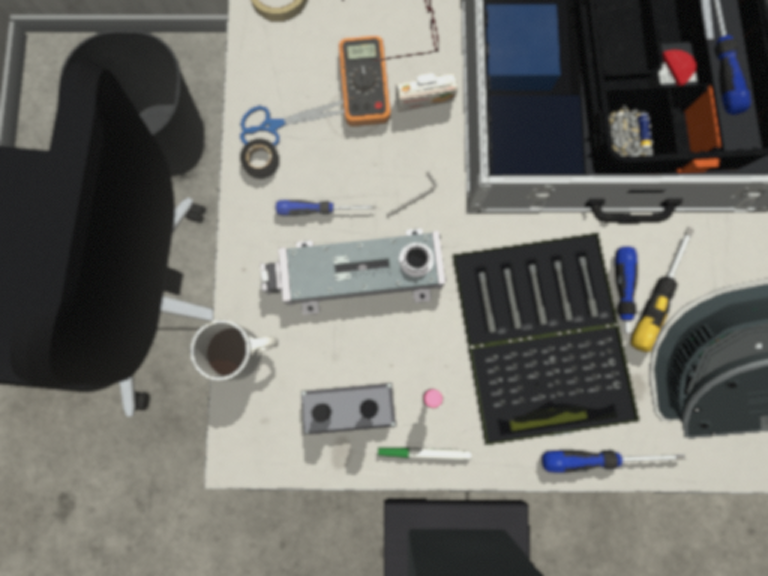

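View pics/side0.png

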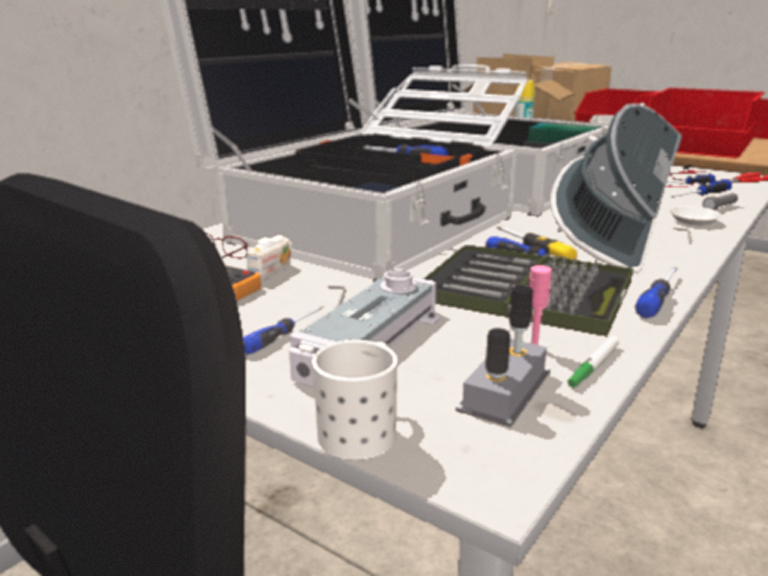

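Candidates for the lock pin: black pins in the holder, at top-view (321,412) and (369,408) (÷1.5 for camera pixels), and a pink pin at (433,398). In the side view they are at (497,350), (521,305) and (540,290). The far holder pin, at (369,408) and (521,305), stands higher and shows more shank, so it is the longer one. The pink one is the look-alike. Next I check this in a close crop and measure.

```bash
python3 - <<'E'
from h import *
np.set_printoptions(precision=4,suppress=True)
T=cams.camera("top");S=cams.camera("side")
t=np.array(T["pixels"])[:,:,::-1];s=np.array(S["pixels"])[:,:,::-1]
np.savez("c0.npz",t=t,s=s)
import pickle;pickle.dump((T,S),open("c0.pkl","wb"))
a=cv2.resize(t[145:215,170:300],None,fx=4,fy=4,interpolation=cv2.INTER_CUBIC)
b=cv2.resize(t[250:295,195:305],(440,180),interpolation=cv2.INTER_CUBIC)
c=cv2.resize(s[170:285,295:385],None,fx=2.4,fy=2.4,interpolation=cv2.INTER_CUBIC)
C=np.zeros((480,790,3),np.uint8);C[:280,:520]=a;C[285:465,:440]=b;C[:c.shape[0],530:530+c.shape[1]]=c
cv2.imwrite("pics/crop1.png",C)
E
```

```text
(no output)
```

View pics/crop1.png

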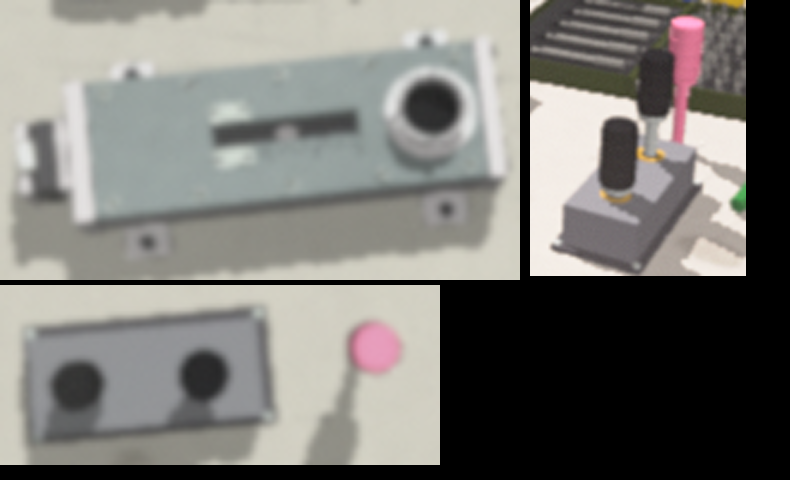

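The crop confirms it. The side view shows a long grey shank under the far holder pin at (655,85), the near pin sits low at (618,150), and the pink one stands alone. In the top view the slot is dark from (212,135) to (357,120), with wear plates at (232,135) and a lighter spot at (287,132) that may be the socket.

```bash
python3 - <<'E'
from h import *
import pickle
np.set_printoptions(precision=4,suppress=True)
T,S=pickle.load(open("c0.pkl","rb"))
for c in(T,S):
    K,R,t=P(c); print("cam",-R.T@t,K[0,0])
t=np.array(T["pixels"])[:,:,::-1]
g=cv2.cvtColor(t,cv2.COLOR_BGR2GRAY).astype(float)
# slot: column-wise dark weight centroid
print(np.round(g[172:184,220:262:1]).astype(int)[:, ::3])
pts=[]
for u in range(224,259):
    col=g[168:188,u]; base=np.median(col); w=np.clip(base-25-col,0,None); v=np.arange(168,188)
    if w.sum()>20: pts.append((u,(w*v).sum()/w.sum(),w.sum()))
pts=np.array(pts); print(pts[[0,1,2,-3,-2,-1]])
m=(pts[:,0]>226)&(pts[:,0]<257)
k=np.polyfit(pts[m,0],pts[m,1],1); print(k, "resid",np.std(pts[m,1]-np.polyval(k,pts[m,0])))
for u in(223,228,241,259): print(u,onz(T,(u,np.polyval(k,u)),.044),onz(T,(u,np.polyval(k,u)),.031))
def blob(x0,y0,x1,y1,th):
    s=g[y0:y1,x0:x1]; mm=(s<th).astype(np.uint8); n,l,st,ce=cv2.connectedComponentsWithStats(mm)
    return [(ce[i]+[x0,y0],st[i]) for i in range(1,n) if st[i,4]>25]
for ce,st in blob(200,258,262,285,75): print("pin",ce,st, onz(T,ce,.114),onz(T,ce,.100),onz(T,ce,.088))
h=cv2.cvtColor(t,cv2.COLOR_BGR2HSV)
# pin & shank in side
s=np.array(S["pixels"])[:,:,::-1]; gs=cv2.cvtColor(s,cv2.COLOR_BGR2GRAY).astype(int)
print("side rows 188..230 cols 334-362");print(gs[186:240:3,334:362])
E
```

```text
cam [0.4478 0.1779 0.912 ] 403.1541834961098
cam [0.144  0.8369 0.3904] 440.3820591721315
[[163 182 212 201 174 160 159 158 153 148 142 131 121 137]
 [162 186 211 204 177 154 150 142 133 124 110 100  91 126]
 [162 192 196 187 163 132 125 112 102  93  82  77  73 119]
 [161 179 160 141 124 103  95  98  82  74  72  70  69 113]
 [161 141 113  96  87  80  83 115  87  71  70  71  72 113]
 [160 112  82  77  76  75  91 139 102  75  77  85  89 118]
 [160 110  76  75  74  75 100 149 114  91  95 113 118 129]
 [160 115  76  80  82  88 109 150 129 122 124 138 143 143]
 [161 122  89 103 110 114 128 149 145 145 142 149 152 146]
 [161 137 132 152 152 137 147 149 154 152 147 152 152 146]
 [162 160 179 195 183 147 152 152 153 153 152 155 156 148]
 [162 175 204 211 188 150 153 156 155 156 155 157 158 151]]
[[224.     178.5479 261.    ]
 [225.     178.4473 313.    ]
 [226.     178.3329 347.    ]
 [256.     175.0547 256.    ]
 [257.     175.0041 244.    ]
 [258.     175.0807 161.    ]]
[ -0.1067 202.098 ] resid 0.5562424235381538
223 [0.6189 0.2511 0.044 ] [0.6215 0.2522 0.031 ]
228 [0.6202 0.2402 0.044 
[... 1793 characters left out ...]
 59  58  58  58  67 124 208 233 218 167 142 151 165 171 190 226 236 238
  238 233 193 143 139 148 160 196 228 237]
 [ 58  56  57  52  54  86 161 206 199 160 146 160 166 176 207 231 238 238
  237 226 178 139 141 148 161 206 231 236]
 [ 55  55  54  56  53  80 141 165 155 144 152 164 169 172 182 193 204 209
  210 191 161 148 150 153 176 223 237 238]
 [ 56  57  57  56  55 100 168 190 163 145 153 166 169 172 176 179 176 177
  177 177 175 178 177 176 177 179 183 188]
 [ 57  58  54  55  58 109 171 170 139 139 149 159 155 135 144 167 186 186
  180 176 177 179 176 177 177 177 175 163]
 [ 56  58  57  55  74 119 158 174 176 179 182 183 181 159 135 119 113 111
  115 126 134 137 134 133 138 141 127 112]]
```

```bash
cat >> h.py <<'E'
def plan(p0,q0,wps,yaw_t=None,n=None):
    """wps list of (pos, twist_total, rows)"""
    from scipy.spatial.transform import Rotation as Ro
    R=Ro.from_quat(np.r_[q0[1:],q0[0]]); p=np.array(p0,float)
    for tgt,tw,rows in wps:
        d=(np.array(tgt)-p)/rows
        for i in range(rows):
            dp=R.inv().apply(d)/.03
            print(np.round(dp,3).tolist(),round(tw/rows/.12,3)); R=R*Ro.from_rotvec([0,0,tw/rows]); p=p+d
        print("--")
E
python3 - <<'E'
from h import *
import pickle
np.set_printoptions(precision=4,suppress=True)
T,S=pickle.load(open("c0.pkl","rb"))
for z in(0,.1,.2,.3,.4): print(z,proj(S,(.5,-.25,z)),proj(S,(.5,-.35,z)),proj(T,(.5,-.25,z)),proj(T,(.5,-.35,z)))
print("pin side",proj(S,(.4186,.1985,.1)),proj(S,(.4182,.1985,.114)))
for z in (0,.2,.35): print(z,onz(T,(433,280),z),onz(T,(500,290),z))
E
```

```text
0 [389.3808 172.4465] [402.2106 162.5832] [446.9733 235.0357] [491.8435 235.2751]
0.1 [393.6547 135.3023] [406.6209 127.4618] [470.3707 232.2819] [520.7761 232.5471]
0.2 [398.2266  95.5683] [411.3188  90.0505] [500.3026 228.7591] [557.8012 229.0561]
0.3 [403.1288  52.9638] [416.3334  50.1178] [539.9511 224.0926] [606.8659 224.43  ]
0.4 [408.3983   7.1661] [421.6977   7.3999] [594.964  217.6178] [674.9828 218.0075]
pin side [347.2675 199.3154] [348.1003 191.6205]
0 [ 0.4011 -0.2122  0.    ] [ 0.3806 -0.357   0.    ]
0.2 [ 0.4114 -0.1267  0.2   ] [ 0.3954 -0.2397  0.2   ]
0.35 [ 0.419  -0.0625  0.35  ] [ 0.4064 -0.1517  0.35  ]
```

>>> step_arm --moves '[{"dp":[0,0,-0.75],"twist":-1,"claw":1},{"dp":[0,0,-0.75],"twist":-1,"claw":1},{"dp":[0,0,-0.75],"twist":-1,"claw":1},{"dp":[0,0,-0.75],"twist":-1,"claw":1},{"dp":[0,0,-0.75],"twist":-1,"claw":1},{"dp":[0,0,-0.75],"twist":-1,"claw":1},{"dp":[0,0,-0.75],"twist":-1,"claw":1},{"dp":[0,0,-0.75],"twist":-1,"claw":1}]' --squeeze 40

```text
t: 1.9
eef_pos: [0.2479, -0.5187, 0.423]
eef_rot: [0.0, 0.762, 0.648, -0.0]
wrist_force: [-0.8, -0.4, -1.1]
grip_width: 1.002
gripper_force: 0.0
```

>>> step_arm --moves '[{"dp":[0,0,0],"twist":-1,"claw":1},{"dp":[0,0,0],"twist":-1,"claw":1},{"dp":[0,0,0],"twist":-0.3,"claw":1}]'

```text
t: 2.28
eef_pos: [0.2479, -0.5188, 0.4223]
eef_rot: [-0.0, 0.667, 0.745, 0.0]
wrist_force: [-0.1, -1.1, -0.1]
grip_width: 0.996
gripper_force: 0.0
```

>>> step_arm --moves '[{"dp":[1,1,0],"claw":1},{"dp":[1,1,0],"claw":1},{"dp":[1,1,0],"claw":1},{"dp":[1,1,0],"claw":1},{"dp":[1,1,0],"claw":1},{"dp":[1,1,0],"claw":1},{"dp":[1,1,0],"claw":1},{"dp":[1,1,0],"claw":1}]'

```text
schema error: expected keys claw, dp, twist
```

>>> step_arm --moves '[{"dp":[1,0,0],"claw":1},{"dp":[1,0,0],"claw":1},{"dp":[1,0,0],"claw":1},{"dp":[1,0,0],"claw":1},{"dp":[1,0,0],"claw":1},{"dp":[1,0,0],"claw":1},{"dp":[1,0,0],"claw":1},{"dp":[1,0,0],"claw":1}]'

```text
schema error: expected keys claw, dp, twist
```

>>> step_arm --moves '[{"dp":[1,0,0.5],"claw":1},{"dp":[1,0,0.5],"claw":1},{"dp":[1,0,0.5],"claw":1},{"dp":[1,0,0.5],"claw":1},{"dp":[1,0,1],"claw":1},{"dp":[1,0,1],"claw":1},{"dp":[1,0.3,1],"claw":1},{"dp":[0.13,0,1],"claw":1}]'

```text
schema error: expected keys claw, dp, twist
```

>>> step_arm --moves '[{"dp":[1,1,0],"twist":0,"claw":1},{"dp":[1,1,0],"twist":0,"claw":1},{"dp":[1,1,0],"twist":0,"claw":1},{"dp":[1,1,0],"twist":0,"claw":1},{"dp":[1,1,0],"twist":0,"claw":1},{"dp":[1,1,0],"twist":0,"claw":1},{"dp":[1,1,0],"twist":0,"claw":1},{"dp":[1,1,0],"twist":0,"claw":1}]'

```text
t: 3.28
eef_pos: [0.4605, -0.2525, 0.4223]
eef_rot: [0.0, 0.667, 0.745, -0.0]
wrist_force: [0.2, -0.1, -0.1]
grip_width: 1.0
gripper_force: 0.0
```

>>> step_arm --moves '[{"dp":[1,0,0],"twist":0,"claw":1},{"dp":[1,0,0],"twist":0,"claw":1},{"dp":[1,0,0],"twist":0,"claw":1},{"dp":[1,0,0],"twist":0,"claw":1},{"dp":[1,0,0],"twist":0,"claw":1},{"dp":[1,0,0],"twist":0,"claw":1},{"dp":[1,0,0],"twist":0,"claw":1},{"dp":[1,0,0],"twist":0,"claw":1}]'

```text
t: 4.28
eef_pos: [0.433, -0.0142, 0.4224]
eef_rot: [0.0, 0.667, 0.745, 0.0]
wrist_force: [0.2, -1.0, -0.1]
grip_width: 0.999
gripper_force: 0.0
```

>>> step_arm --moves '[{"dp":[1,0,0.5],"twist":0,"claw":1},{"dp":[1,0,0.5],"twist":0,"claw":1},{"dp":[1,0,0.5],"twist":0,"claw":1},{"dp":[1,0,0.5],"twist":0,"claw":1},{"dp":[1,0,1],"twist":0,"claw":1},{"dp":[1,0,1],"twist":0,"claw":1},{"dp":[1,0.3,1],"twist":0,"claw":1},{"dp":[0.13,0,1],"twist":0,"claw":1}]'

```text
t: 5.28
eef_pos: [0.419, 0.2003, 0.2415]
eef_rot: [0.0, 0.666, 0.746, 0.001]
wrist_force: [0.2, -1.1, -0.3]
grip_width: 0.999
gripper_force: 0.0
```

>>> step_arm --moves '[{"dp":[-0.06,0,1],"twist":0,"claw":1},{"dp":[0,0,1],"twist":0,"claw":1},{"dp":[0,0,1],"twist":0,"claw":1},{"dp":[0,0,1],"twist":0,"claw":1},{"dp":[0,0,1],"twist":0,"claw":1},{"dp":[0,0,0.12],"twist":0,"claw":0.6},{"dp":[0,0,0],"twist":0,"claw":0.4},{"dp":[0,0,0],"twist":0,"claw":0.35}]'

```text
t: 6.28
eef_pos: [0.4198, 0.197, 0.0899]
eef_rot: [0.001, 0.667, 0.745, 0.001]
wrist_force: [0.1, -0.2, 0.4]
grip_width: 0.375
gripper_force: 0.0
```

```bash
python3 - <<'E'
from h import *
T=cams.camera("top");S=cams.camera("side")
a=cv2.resize(np.array(S["pixels"])[150:290,270:420,::-1],None,fx=2.6,fy=2.6,interpolation=cv2.INTER_CUBIC)
b=cv2.resize(np.array(T["pixels"])[220:320,180:310,::-1],None,fx=3,fy=3,interpolation=cv2.INTER_CUBIC)
C=np.zeros((400,790,3),np.uint8);C[:a.shape[0],:a.shape[1]]=a;C[:b.shape[0],400:400+b.shape[1]]=b
cv2.imwrite("pics/g1.png",C)
E
```

```text
(no output)
```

View pics/g1.png

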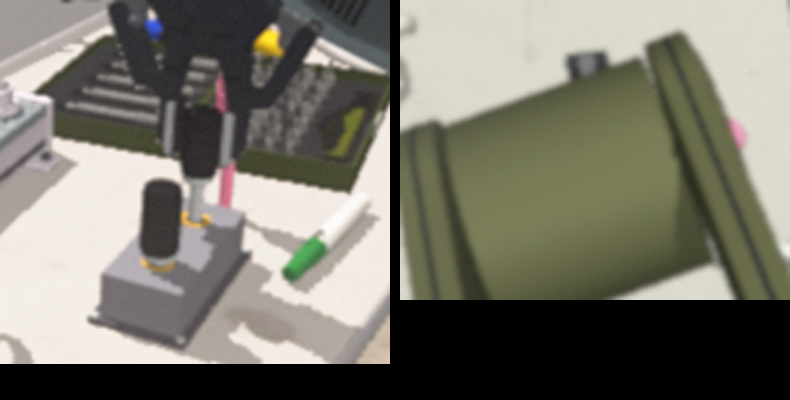

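The side crop shows the pads either side of the long pin's grip at (203,140), with the short pin clear at (160,215). The top view is blocked by the arm. I close and lift.

>>> step_arm --moves '[{"dp":[0,0,0],"twist":0,"claw":0.2},{"dp":[0,0,0],"twist":0,"claw":0.1},{"dp":[0,0,0],"twist":0,"claw":0.1},{"dp":[0,0,0],"twist":0,"claw":0.1}]' --squeeze 50

```text
t: 6.88
eef_pos: [0.4195, 0.1969, 0.0897]
eef_rot: [0.001, 0.667, 0.745, 0.001]
wrist_force: [-1.4, 0.1, 7.2]
grip_width: 0.283
gripper_force: 48.7
```

>>> step_arm --moves '[{"dp":[0,0,-0.5],"twist":0,"claw":0.1},{"dp":[0,0,-0.5],"twist":0,"claw":0.1},{"dp":[0,0,-0.8],"twist":0,"claw":0.1},{"dp":[0,0,-0.8],"twist":0,"claw":0.1},{"dp":[0,0,-0.4],"twist":0,"claw":0.1},{"dp":[0,0,0],"twist":0,"claw":0.1}]'

```text
t: 7.62
eef_pos: [0.4191, 0.1968, 0.1793]
eef_rot: [0.0, 0.667, 0.745, 0.001]
wrist_force: [-0.9, -0.2, -1.0]
grip_width: 0.279
gripper_force: 49.5
```

>>> step_arm --moves '[{"dp":[-0.2,0.8,0],"twist":0,"claw":0.1},{"dp":[-0.2,1,0],"twist":0,"claw":0.1},{"dp":[-0.2,1,0],"twist":0,"claw":0.1},{"dp":[-0.2,1,0],"twist":0,"claw":0.1},{"dp":[-0.2,1,0],"twist":0,"claw":0.1},{"dp":[-0.2,1,0],"twist":0,"claw":0.1},{"dp":[-0.1,0.8,0.4],"twist":0,"claw":0.1},{"dp":[0,0.27,0.6],"twist":0,"claw":0.1}]'

```text
t: 8.62
eef_pos: [0.629, 0.1804, 0.1469]
eef_rot: [-0.0, 0.667, 0.745, -0.0]
wrist_force: [0.1, -0.3, -1.7]
grip_width: 0.276
gripper_force: 49.5
```

>>> step_arm --moves '[{"dp":[0,0,0.2],"twist":0,"claw":0.1},{"dp":[0,0,0],"twist":0,"claw":0.1}]'

```text
t: 8.88
eef_pos: [0.6257, 0.1805, 0.1411]
eef_rot: [-0.001, 0.667, 0.745, -0.002]
wrist_force: [0.1, -0.1, -0.7]
grip_width: 0.272
gripper_force: 49.5
```

```bash
python3 - <<'E'
from h import *
import pickle
np.set_printoptions(precision=4,suppress=True)
T=cams.camera("top");S=cams.camera("side"); pickle.dump((T,S),open("c1.pkl","wb"))
for n in["lock_pin","damper_far","damper_lock","damper_slot"]:
    print(n,[(np.round(d["at"],4).tolist(),round(d["confidence"],2),proj(S,d["at"]).round(1)) for d in models.mark_of(S,n)[:3]])
o=arm.get_obs();print(o["t"],o["eef_pos"],o["wrist_force"])
p=o["eef_pos"];print("pred tip",proj(S,p-[0,0,.0837]),proj(S,p-[0,0,.0337]))
a=cv2.resize(np.array(S["pixels"])[140:250,190:310,::-1],None,fx=5,fy=5,interpolation=cv2.INTER_CUBIC)
b=cv2.resize(np.array(T["pixels"])[140:215,205:295,::-1],None,fx=2,fy=2,interpolation=cv2.INTER_CUBIC)
C=np.zeros((560,795,3),np.uint8);C[:a.shape[0],:a.shape[1]]=a;C[:b.shape[0],610:610+b.shape[1]]=b
cv2.imwrite("pics/g2.png",C)
E
```

```text
lock_pin [([0.624, 0.1795, 0.0591], 0.71, array([254.8, 191.9])), ([0.4324, 0.1154, 0.0026], 0.69, array([355.6, 230.5]))]
damper_far [([0.6281, 0.1833, 0.0411], 0.76, array([252.1, 200.3]))]
damper_lock [([0.618, 0.2434, 0.0428], 0.77, array([237.6, 211. ]))]
damper_slot [([0.628, 0.2176, 0.0428], 0.62, array([241.7, 205.2])), ([0.7206, 0.2696, -0.002], 0.56, array([189.9, 223.4]))]
9.175 [0.6279 0.1809 0.1437] [ 0.5865  0.0446 -0.3888]
pred tip [252.8368 191.2682] [252.6251 167.5606]
```

View pics/g2.png

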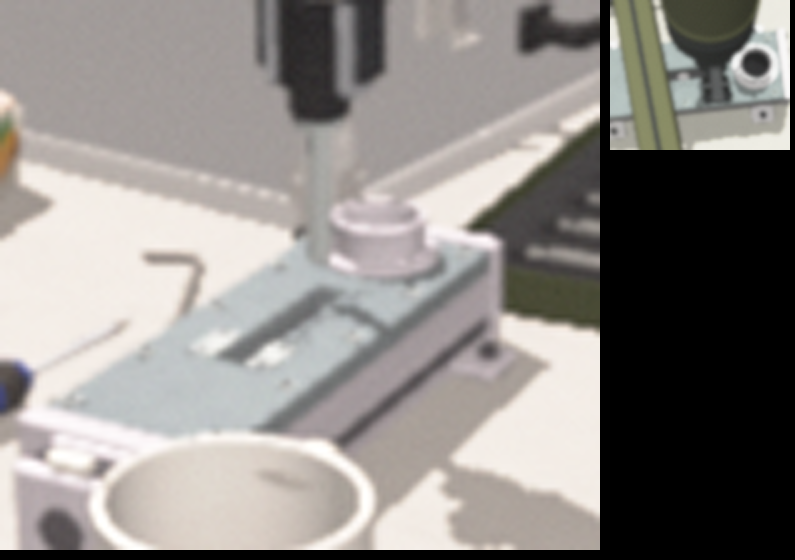

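Side crop: the tip ends at (320,258), above the slot's spigot end at about (329,293), and would land about 1 mm off the centreline and close to the slot's end. I shift 3 mm motorward and 0.6 mm towards me, then descend slowly.

>>> step_arm --moves '[{"dp":[0.1,-0.02,0.2],"twist":0,"claw":0.1},{"dp":[0,0,0.2],"twist":0,"claw":0.1},{"dp":[0,0,0.1],"twist":0,"claw":0.1},{"dp":[0,0,0.1],"twist":0,"claw":0.1},{"dp":[0,0,0],"twist":0,"claw":0.1}]'

```text
t: 9.8
eef_pos: [0.6268, 0.1835, 0.1243]
eef_rot: [-0.0, 0.667, 0.745, -0.0]
wrist_force: [0.4, 0.1, -1.1]
grip_width: 0.277
gripper_force: 49.5
```

>>> step_arm --moves '[{"dp":[0,0,0.1],"twist":0,"claw":0.1},{"dp":[0,0,0.05],"twist":0,"claw":0.1},{"dp":[0,0,0],"twist":0,"claw":0.1}]'

```text
t: 10.18
eef_pos: [0.6268, 0.1835, 0.1201]
eef_rot: [-0.0, 0.667, 0.745, -0.0]
wrist_force: [0.1, 0.4, -1.3]
grip_width: 0.278
gripper_force: 49.5
```

>>> step_arm --moves '[{"dp":[0,0,0.05],"twist":0,"claw":0.1},{"dp":[0,0,0.03],"twist":0,"claw":0.1},{"dp":[0,0,0],"twist":0,"claw":0.1}]'

```text
t: 10.55
eef_pos: [0.6269, 0.1836, 0.1177]
eef_rot: [-0.0, 0.667, 0.745, -0.0]
wrist_force: [-0.2, 0.4, -1.9]
grip_width: 0.277
gripper_force: 49.5
```

>>> step_arm --moves '[{"dp":[0,0,0.05],"twist":0,"claw":0.1},{"dp":[0,0,0.03],"twist":0,"claw":0.1},{"dp":[0,0,0],"twist":0,"claw":0.1}]'

```text
t: 10.92
eef_pos: [0.6269, 0.1835, 0.1153]
eef_rot: [-0.0, 0.667, 0.745, -0.0]
wrist_force: [0.7, -0.6, -1.3]
grip_width: 0.276
gripper_force: 49.5
```

>>> step_arm --moves '[{"dp":[0,0,0.03],"twist":0,"claw":0.1},{"dp":[0,0,0],"twist":0,"claw":0.1}]'

```text
t: 11.18
eef_pos: [0.6271, 0.1836, 0.1149]
eef_rot: [0.0, 0.667, 0.745, 0.0]
wrist_force: [0.3, -0.4, 0.5]
grip_width: 0.278
gripper_force: 49.9
```

>>> step_arm --moves '[{"dp":[0,0,0.03],"twist":0,"claw":0.1},{"dp":[0,0,0],"twist":0,"claw":0.1}]'

```text
t: 11.42
eef_pos: [0.6271, 0.1836, 0.1147]
eef_rot: [0.0, 0.667, 0.745, 0.0]
wrist_force: [-1.4, 0.1, 6.0]
grip_width: 0.28
gripper_force: 50.4
```

>>> step_arm --moves '[{"dp":[0.05,0,0],"twist":0,"claw":0.1},{"dp":[0.05,0,0],"twist":0,"claw":0.1},{"dp":[0.05,0,0],"twist":0,"claw":0.1}]'

```text
t: 11.8
eef_pos: [0.6271, 0.1865, 0.1148]
eef_rot: [0.002, 0.667, 0.745, -0.0]
wrist_force: [-0.6, -3.7, 5.8]
grip_width: 0.279
gripper_force: 50.3
```

>>> step_arm --moves '[{"dp":[0.05,0,-0.01],"twist":0,"claw":0.1},{"dp":[0.05,0,0],"twist":0,"claw":0.1},{"dp":[0.05,0,0],"twist":0,"claw":0.1}]'

```text
t: 12.18
eef_pos: [0.6268, 0.1915, 0.1147]
eef_rot: [0.001, 0.667, 0.745, -0.0]
wrist_force: [-0.4, -4.2, 6.2]
grip_width: 0.279
gripper_force: 50.2
```

>>> step_arm --moves '[{"dp":[0.05,0,-0.015],"twist":0,"claw":0.1},{"dp":[0.05,0,0],"twist":0,"claw":0.1},{"dp":[0.05,0,0],"twist":0,"claw":0.1}]'

```text
t: 12.55
eef_pos: [0.626, 0.1967, 0.1147]
eef_rot: [0.001, 0.667, 0.745, 0.0]
wrist_force: [-0.2, -3.7, 5.8]
grip_width: 0.281
gripper_force: 50.1
```

>>> step_arm --moves '[{"dp":[0.05,0,-0.015],"twist":0,"claw":0.1},{"dp":[0.05,0,0],"twist":0,"claw":0.1},{"dp":[0.05,0,0],"twist":0,"claw":0.1}]'

```text
t: 12.92
eef_pos: [0.6249, 0.2015, 0.1148]
eef_rot: [0.0, 0.667, 0.745, -0.0]
wrist_force: [-0.2, -2.9, 4.7]
grip_width: 0.278
gripper_force: 49.9
```

>>> step_arm --moves '[{"dp":[0.05,0,0],"twist":0,"claw":0.1},{"dp":[0.05,0,0],"twist":0,"claw":0.1},{"dp":[0.05,0,0],"twist":0,"claw":0.1}]'

```text
t: 13.3
eef_pos: [0.6242, 0.2062, 0.1146]
eef_rot: [-0.0, 0.667, 0.745, -0.0]
wrist_force: [0.1, -1.0, 2.3]
grip_width: 0.281
gripper_force: 49.9
```

>>> step_arm --moves '[{"dp":[0.05,0,0.02],"twist":0,"claw":0.1},{"dp":[0.05,0,0],"twist":0,"claw":0.1}]'

```text
t: 13.55
eef_pos: [0.6231, 0.2096, 0.1132]
eef_rot: [-0.001, 0.667, 0.745, -0.0]
wrist_force: [-0.6, -0.9, -1.3]
grip_width: 0.275
gripper_force: 49.6
```

>>> step_arm --moves '[{"dp":[0.05,0,0.02],"twist":0,"claw":0.1},{"dp":[0,0,0.05],"twist":0,"claw":0.1},{"dp":[0,0,0],"twist":0,"claw":0.1}]'

```text
t: 13.92
eef_pos: [0.6237, 0.2105, 0.1118]
eef_rot: [-0.0, 0.667, 0.745, -0.0]
wrist_force: [0.5, 0.4, -1.4]
grip_width: 0.279
gripper_force: 49.6
```

>>> step_arm --moves '[{"dp":[0,0,0.05],"twist":0,"claw":0.1},{"dp":[0,0,0.05],"twist":0,"claw":0.1},{"dp":[0,0,0],"twist":0,"claw":0.1}]'

```text
t: 14.3
eef_pos: [0.6238, 0.2103, 0.1089]
eef_rot: [-0.0, 0.667, 0.745, -0.0]
wrist_force: [-0.1, 0.7, -0.7]
grip_width: 0.276
gripper_force: 49.6
```

>>> step_arm --moves '[{"dp":[0,0,0.05],"twist":0,"claw":0.1},{"dp":[0,0,0.03],"twist":0,"claw":0.1},{"dp":[0,0,0],"twist":0,"claw":0.1}]'

```text
t: 14.68
eef_pos: [0.6239, 0.2104, 0.1066]
eef_rot: [-0.0, 0.667, 0.745, -0.0]
wrist_force: [-1.2, -0.2, -1.3]
grip_width: 0.282
gripper_force: 49.6
```

>>> step_arm --moves '[{"dp":[0,0,0],"twist":0,"claw":0.1},{"dp":[0.05,0,0],"twist":0,"claw":0.1},{"dp":[0.07,0,0],"twist":0,"claw":0.1},{"dp":[0.07,0,0],"twist":0,"claw":0.1},{"dp":[0.07,0,0],"twist":0,"claw":0.1},{"dp":[0.07,0,0],"twist":0,"claw":0.1}]' --squeeze 110

```text
t: 15.42
eef_pos: [0.6229, 0.2188, 0.1067]
eef_rot: [0.001, 0.667, 0.745, -0.001]
wrist_force: [0.4, -5.3, -0.1]
grip_width: 0.265
gripper_force: 107.6
```

>>> step_arm --moves '[{"dp":[0.08,0,0],"twist":0,"claw":0.1},{"dp":[0.08,0,0],"twist":0,"claw":0.1},{"dp":[0.08,0,0],"twist":0,"claw":0.1},{"dp":[0.08,0,0],"twist":0,"claw":0.1},{"dp":[0.08,0,0],"twist":0,"claw":0.1},{"dp":[0.08,0,0],"twist":0,"claw":0.1}]'

```text
t: 16.18
eef_pos: [0.6213, 0.2332, 0.1067]
eef_rot: [0.001, 0.667, 0.745, -0.001]
wrist_force: [0.6, -5.1, -0.4]
grip_width: 0.265
gripper_force: 107.6
```

```bash
python3 - <<'E'
from h import *
S=cams.camera("side");o=arm.get_obs();print(o["t"],o["eef_pos"],o["wrist_force"])
save(S,"d1.png",(190,140,310,250),5)
E
```

```text
16.225 [0.62125544 0.23354527 0.10675331] [ 1.33750024 -5.73511424  0.03669191]
```

View pics/d1.png

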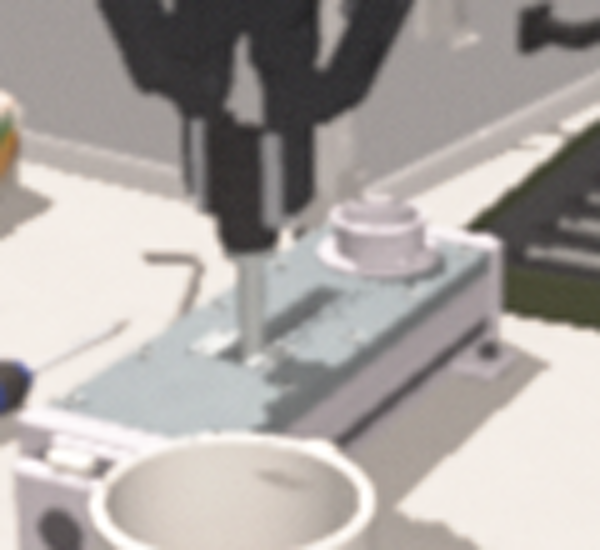

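The pin stands upright in the slot at (250,330), nearly between the wear plates at (215,342) and (258,360). A steady 5 N drag shows the blade is coming along. I continue to the stop.

>>> step_arm --moves '[{"dp":[0.06,0,0],"twist":0,"claw":0.1},{"dp":[0.06,0,0],"twist":0,"claw":0.1},{"dp":[0.06,0,0],"twist":0,"claw":0.1}]'

```text
t: 16.6
eef_pos: [0.6206, 0.2387, 0.1067]
eef_rot: [0.001, 0.667, 0.745, -0.001]
wrist_force: [0.2, -4.4, 0.1]
grip_width: 0.27
gripper_force: 107.6
```

>>> step_arm --moves '[{"dp":[0.05,0,0],"twist":0,"claw":0.1},{"dp":[0.03,0,0],"twist":0,"claw":0.1}]'

```text
t: 16.85
eef_pos: [0.6203, 0.2413, 0.1067]
eef_rot: [0.001, 0.667, 0.745, -0.001]
wrist_force: [-0.0, -5.3, -0.1]
grip_width: 0.268
gripper_force: 107.6
```

>>> step_arm --moves '[{"dp":[0.05,0,0],"twist":0,"claw":0.1},{"dp":[0,0,0],"twist":0,"claw":0.1}]'

```text
t: 17.1
eef_pos: [0.6202, 0.2425, 0.1067]
eef_rot: [0.001, 0.667, 0.745, -0.001]
wrist_force: [-0.8, -6.1, 0.1]
grip_width: 0.266
gripper_force: 107.6
```

>>> step_arm --moves '[{"dp":[0.04,0,0],"twist":0,"claw":0.1},{"dp":[0,0,0],"twist":0,"claw":0.1}]'

```text
t: 17.35
eef_pos: [0.6202, 0.243, 0.1067]
eef_rot: [0.001, 0.667, 0.745, -0.001]
wrist_force: [0.5, -7.5, 1.5]
grip_width: 0.267
gripper_force: 107.6
```

>>> step_arm --moves '[{"dp":[0.04,0,0],"twist":0,"claw":0.1},{"dp":[0,0,0],"twist":0,"claw":0.1}]'

```text
t: 17.6
eef_pos: [0.6201, 0.2434, 0.1067]
eef_rot: [0.002, 0.667, 0.745, -0.002]
wrist_force: [0.6, -8.9, 0.9]
grip_width: 0.265
gripper_force: 107.6
```

>>> step_arm --moves '[{"dp":[-0.06,0,0],"twist":0,"claw":0.1},{"dp":[0,0,0],"twist":0,"claw":0.1}]'

```text
t: 17.85
eef_pos: [0.6202, 0.2427, 0.1067]
eef_rot: [0.001, 0.667, 0.745, -0.001]
wrist_force: [-0.3, -7.1, -0.7]
grip_width: 0.27
gripper_force: 107.6
```

>>> step_arm --moves '[{"dp":[-0.06,0,0],"twist":0,"claw":0.1},{"dp":[0,0,0],"twist":0,"claw":0.1}]'

```text
t: 18.1
eef_pos: [0.6202, 0.2421, 0.1067]
eef_rot: [0.0, 0.667, 0.745, -0.0]
wrist_force: [-0.1, -3.8, -0.0]
grip_width: 0.268
gripper_force: 107.6
```

>>> step_arm --moves '[{"dp":[-0.03,0,0],"twist":0,"claw":0.1},{"dp":[0,0,0],"twist":0,"claw":0.1}]'

```text
t: 18.35
eef_pos: [0.6203, 0.2419, 0.1067]
eef_rot: [-0.0, 0.667, 0.745, -0.0]
wrist_force: [0.1, -3.5, -0.5]
grip_width: 0.267
gripper_force: 107.6
```

>>> step_arm --moves '[{"dp":[-0.06,0,0],"twist":0,"claw":0.1},{"dp":[0,0,0],"twist":0,"claw":0.1}]'

```text
t: 18.6
eef_pos: [0.6206, 0.2408, 0.1067]
eef_rot: [-0.001, 0.667, 0.745, 0.001]
wrist_force: [-1.3, -0.4, -0.8]
grip_width: 0.267
gripper_force: 107.7
```

>>> step_arm --moves '[{"dp":[-0.02,0,0],"twist":0,"claw":0.1},{"dp":[0,0,0],"twist":0,"claw":0.1}]'

```text
t: 18.85
eef_pos: [0.621, 0.2398, 0.1068]
eef_rot: [-0.0, 0.667, 0.745, 0.0]
wrist_force: [-0.3, -0.2, -1.6]
grip_width: 0.265
gripper_force: 107.7
```

>>> step_arm --moves '[{"dp":[0,0,0.04],"twist":0,"claw":0.1},{"dp":[0,0,0.04],"twist":0,"claw":0.1},{"dp":[0,0,0],"twist":0,"claw":0.1}]'

```text
t: 19.23
eef_pos: [0.6206, 0.2393, 0.1041]
eef_rot: [-0.0, 0.667, 0.745, -0.0]
wrist_force: [-1.0, -0.5, -1.8]
grip_width: 0.269
gripper_force: 107.7
```

>>> step_arm --moves '[{"dp":[0,0,0.05],"twist":0,"claw":0.1},{"dp":[0,0,0.05],"twist":0,"claw":0.1},{"dp":[0,0,0],"twist":0,"claw":0.1}]'

```text
t: 19.6
eef_pos: [0.6206, 0.2393, 0.1011]
eef_rot: [-0.0, 0.667, 0.745, -0.0]
wrist_force: [-1.0, 0.1, -1.6]
grip_width: 0.269
gripper_force: 107.7
```

>>> step_arm --moves '[{"dp":[0,0,0.07],"twist":0,"claw":0.1},{"dp":[0,0,0.07],"twist":0,"claw":0.1},{"dp":[0,0,0],"twist":0,"claw":0.1}]'

```text
t: 19.98
eef_pos: [0.6206, 0.2393, 0.0968]
eef_rot: [-0.0, 0.667, 0.745, -0.0]
wrist_force: [0.0, -0.8, 0.1]
grip_width: 0.266
gripper_force: 107.7
```

>>> step_arm --moves '[{"dp":[0,0,0.06],"twist":0,"claw":0.1},{"dp":[0,0,0.06],"twist":0,"claw":0.1},{"dp":[0,0,0.06],"twist":0,"claw":0.1},{"dp":[0,0,0],"twist":0,"claw":0.1}]'

```text
t: 20.48
eef_pos: [0.6207, 0.2393, 0.0915]
eef_rot: [-0.0, 0.667, 0.745, -0.0]
wrist_force: [-0.6, 0.2, -2.3]
grip_width: 0.265
gripper_force: 107.7
```

>>> step_arm --moves '[{"dp":[0,0,0.05],"twist":0,"claw":0.1},{"dp":[0,0,0.04],"twist":0,"claw":0.1},{"dp":[0,0,0],"twist":0,"claw":0.1}]'

```text
t: 20.85
eef_pos: [0.6208, 0.2395, 0.09]
eef_rot: [0.0, 0.667, 0.745, 0.0]
wrist_force: [-2.0, -0.4, 4.7]
grip_width: 0.266
gripper_force: 108.2
```

The pin is at the expected full depth (25.0 mm below the blade contact height) with bottom contact felt. I release and retreat.

>>> step_arm --moves '[{"dp":[0,0,-0.02],"twist":0,"claw":0.27},{"dp":[0,0,0],"twist":0,"claw":0.4},{"dp":[0,0,0],"twist":0,"claw":0.6},{"dp":[0,0,0],"twist":0,"claw":0.7},{"dp":[0,0,-0.3],"twist":0,"claw":0.7},{"dp":[0,0,-0.8],"twist":0,"claw":0.7},{"dp":[0,0,-1],"twist":0,"claw":0.7},{"dp":[0,0,-1],"twist":0,"claw":0.7}]' --squeeze 20

```text
t: 21.85
eef_pos: [0.6208, 0.2394, 0.184]
eef_rot: [0.0, 0.667, 0.745, 0.0]
wrist_force: [0.8, 0.3, 0.5]
grip_width: 0.698
gripper_force: 0.0
```

>>> step_arm --moves '[{"dp":[0,0,-1],"twist":0,"claw":0.7},{"dp":[0,-1,-1],"twist":0,"claw":0.7},{"dp":[0,-1,0],"twist":0,"claw":0.7},{"dp":[0,-1,0],"twist":0,"claw":0.7},{"dp":[0,-1,0],"twist":0,"claw":0.7},{"dp":[0,-1,0],"twist":0,"claw":0.7},{"dp":[0,0,0],"twist":0,"claw":0.7}]'

```text
t: 22.72
eef_pos: [0.4695, 0.2224, 0.2434]
eef_rot: [-0.0, 0.666, 0.746, -0.0]
wrist_force: [1.3, -0.4, -0.6]
grip_width: 0.703
gripper_force: 0.0
```

```bash
python3 - <<'E'
from h import *
T=cams.camera("top");S=cams.camera("side");o=arm.get_obs();print(o["t"],o["eef_pos"],o["wrist_force"])
for n in ["lock_pin","damper_lock"]: print(n,[(np.round(d["at"],4).tolist(),round(d["confidence"],2)) for d in models.mark_of(S,n)[:3]])
a=cv2.resize(np.array(S["pixels"])[140:290,190:390,::-1],None,fx=2.5,fy=2.5,interpolation=cv2.INTER_CUBIC)
b=cv2.resize(np.array(T["pixels"])[140:300,170:300,::-1],None,fx=2.2,fy=2.2,interpolation=cv2.INTER_CUBIC)
C=np.zeros((380,795,3),np.uint8);C[:a.shape[0],:a.shape[1]]=a;C[:b.shape[0],505:505+b.shape[1]]=b
cv2.imwrite("pics/end.png",C)
E
```

```text
22.825 [0.47252911 0.22300663 0.2435335 ] [ 0.39491585  0.06732625 -0.30593817]
lock_pin [([0.4335, 0.1154, 0.0026], 0.79)]
damper_lock [([0.62, 0.2438, 0.0436], 0.74)]
```

View pics/end.png

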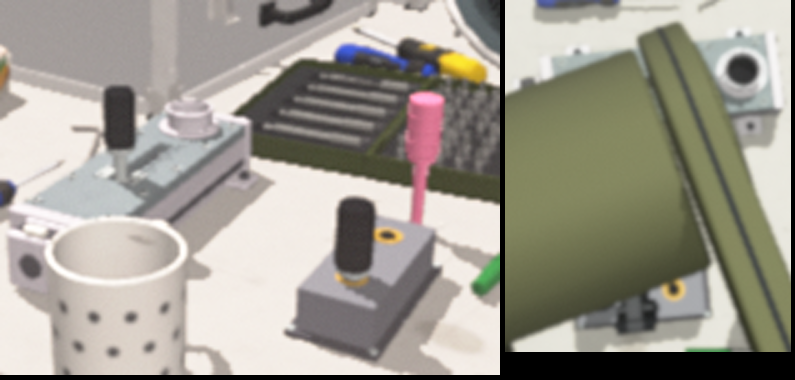

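The pin stands upright between the wear plates at (122,165), with its collar about 20 mm above the cover, so it is fully home. The short pin is in its holder at (355,235) and the pink one is untouched. I hand the job in.

```bash
python3 -c "
from station import arm
print(arm.close_job())"
```

```text
the job is handed in; nothing more can be done
None
```

The gate is locked out and the job handed in at about 23 s: the long pin found the blade's socket, drew the blade to its stop at the motor end, went fully home and stands there, with the short pin still in its holder.

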